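File the heavy slug case

ROBOT

A 6-joint arm with a two-finger parallel gripper is mounted at the origin on the work surface. World frame = base frame: x ahead of the robot, y to its left, z up, the work surface at z = 0. Lengths are in mm, angles in degrees, forces in N, time in s.
With the tool pointing down it reaches from about 350 to 850 mm from the base axis. Payload 8.1 kg.
Tool frame: the origin (TCP) lies midway between the tips of the shut fingers; the grasp point (between the pads) lies 19 mm behind it (r.pinch_z is the distance from the TCP to the grasp point, in mm); z points along the fingers, y is the line along which they close (so a half turn about z gives the same grasp; the last joint's range is limited). The gripper opens to 85 mm and grips with 20 to 120 N. Pads are 22 mm wide; open, the fingers measure 114 mm over their backs; the gripper's body (76 mm by 85 mm) begins 54 mm behind the grasp point. The pads swing forward as they close: fully open they stand 13 mm farther back than shut.
Start: joints at [69.878, 7.471, 85.268, -0, 87.261, -4.893], TCP at [157.587, 578.94, 231.292] pointing down, gripper open.
Joint ranges: [-169.43, 169.43], [-51.17, 129.36], [1.28, 143.12], [-76.62, 256.62], [0, 156.53], [-152.29, 152.29]. Speed limits (degrees/s): [136.94, 136.94, 159.86, 180, 180, 180].

INTERFACE

Orientations are given as [roll, pitch, yaw] about the fixed x, y, z axes, in that order (R = Rz(yaw) Ry(pitch) Rx(roll)).
In Python, from bench import r gives the robot as it stands.
- The arm moves only by the shell command python3 -m jog 'ROWS' [OPENING] [FORCE]. ROWS is JSON, one flat list of numbers, 6 for each row, row after row: the shift along the tool's x, y, z in m, then the turn, a rotation vector about the tool's x, y, z in rad. A call has 1 to 8 rows; each row is the pose to reach, as a shift and turn from the pose commanded when the call began, along the tool's axes at that moment; what a row does not reach only later rows make up. A row lasts 1/8 s, in which the tool goes at most 62.5 mm and 10.7 degrees, less where a joint would pass 70% of its speed; a pose out of reach is approached as far as the arm can. A call with a gripper value outside its range is refused whole. OPENING is the opening, from -1 (shut) to 1 (fully open), set as the call begins (- or left out, the last holds). The fingers move at their own pace and stop on an object; FORCE is the grip in N (left out, the last holds). Time passes only in rows, so rows that repeat a pose let the fingers close. It gives the time, the measured TCP pose, the force, the opening and the grip force at its end, in the units of the state.
- r.sense(): the state, without advancing time (a new reading comes with each control period).
- r.snapshot(name): name is "scene" or "top"; returns a dict with "pixels" (420x560x3 uint8, red, green, blue), "range_z" (420x560 float32, mm along the optical axis (not along the pixel's ray), 0 where there is no reading), "K" (3x3 intrinsics, pixels), "rvec" (rotation vector, rad) and "tvec" (3), from world to camera coordinates, as OpenCV has them. Camera axes: x right, y down, z forward; pixel columns grow to the right and rows downward; lengths in mm; the calibration is good to about 2 mm. A picture is of the moment at which its call begins.
- r.hand_in(): hands the job in; it is judged then, once.
Trained networks look in a picture, given as the dict that the camera call returned (one of the last four; its "shot" number tells which), for a name from the list of things; names that differ only in an ending like _2 or _b are one class to them, and where a whole thing is asked for, a point or a joint stands for the part that bears it (a point fixed in the world has none). Each returns a list of dicts, best first, with "score" (0 to 1); they miss things now and then, are a little off and sometimes report something else, mostly with a low value. They report only what shows in the picture. A call takes as long as a camera call. They do not tell look-alikes from the thing itself.
- r.look_for(picture, target): "bbox" ([left, top, right, bottom] in pixels, round what is visible of it).
- r.outline_of(picture, target): "region" (420x560 bool, what is visible of it) and "bbox" ([left, top, right, bottom] in pixels, round what is visible of it).
The state is a dict: "time": time; "joint_pos": joint angles; "qd": joint speeds; "joint_efforts": joint torques, N m; "tool_pos": TCP position; "tcp_rot": TCP orientation; "ft_force": force on the tool from outside, world axes, zero at the start; "wrist_torque": the same for the moment, N m; "finger_gap": finger opening in mm; "grip_force": force on a finger pad.
Only numpy, scipy, OpenCV 4.12 (cv2) and the standard library are available. Lean on these libraries where they do the work, as an engineer would, in place of code of your own. Each camera call takes 0.05 s, during which the arm holds its last target. There are 200 camera calls.

TASK

One of the three look-alike teak cases in the slotted rack holds a bronze slug, the other two only a wooden one: feel by lifting which is clearly the heaviest. Lift that one out and stand it on the cork mat, let go, then take it afresh another way round and file it standing upright and square across the free space of the chest's narrow compartment, on the floor, with its broad face towards the case already filed there (it need not touch it). Do not drop or tip any case; leave the other two standing in the rack and the other things on the table where they are.

Things in the scene. Friction and masses are not known exactly. Their poses are not given: they have to be found in the camera images.
- case_a: one of three identical closed teak cases, 62 (x) x 44 (y) x 100 mm high (z), brass bands, carved diamond on top; origin at the centre of its underside. Narrow faces (44 wide) at +-x, broad faces (62 wide) at +-y. Stands in a rack bay. About 0.6 kg if it holds the bronze slug, 0.25 kg if a wooden one; which one does changes from run to run
- case_b: one of three identical closed teak cases, 62 (x) x 44 (y) x 100 mm high (z), brass bands, carved diamond on top; origin at the centre of its underside. Narrow faces (44 wide) at +-x, broad faces (62 wide) at +-y. Stands in a rack bay. About 0.6 kg if it holds the bronze slug, 0.25 kg if a wooden one; which one does changes from run to run
- case_c: one of three identical closed teak cases, 62 (x) x 44 (y) x 100 mm high (z), brass bands, carved diamond on top; origin at the centre of its underside. Narrow faces (44 wide) at +-x, broad faces (62 wide) at +-y. Stands in a rack bay. About 0.6 kg if it holds the bronze slug, 0.25 kg if a wooden one; which one does changes from run to run
- rack: fixed dark teak rack, origin under its centre. Base plate 90 (x) x 204 (y) x 8 mm; four partitions (66 long in x, 10 thick, tops at 92 mm) at y = -96, -32, 32, 96 mm make three 54 mm bays, open at -x and +x. A case stands in each on the base plate, its x along the rack's x, top 108 mm above the table: only its narrow faces can be gripped there
- mat: fixed cork mat, 140 (x) x 120 (y) x 4 mm thick, clear of things; origin at the centre of its underside
- chest: fixed carved chest, 250 (x) x 210 (y) x 120 mm high, walls 12, floor 10 mm thick, origin under its centre. Open lid 205 mm up from its +y wall. A divider along x parts a wide compartment full of bronze bars (+y) from the narrow one (y -93 to -13, x -113 to 113 mm). A fixed look-alike case is filed across the narrow one at its +x end (x over 69 mm, broad face to -x); the rest is free
- chest_slot (a point): point on the floor of the narrow compartment in the middle of the free space (182 mm long in x, 80 mm wide in y), 10 mm above the table, the walls rising 110 mm above it; axes as the chest's. A filed case has its x along this y
- sandstone: bystander: pale sandstone rubbing block 120 x 60 x 40 mm, origin under its centre
- cymbal: bystander: small bronze cymbal, 92 mm across, 36 mm high with its grip, lying on the sandstone block, origin under its centre
- mallet: bystander: two-headed wooden mallet lying flat, head 45 x 90 x 45 mm, origin under the head, handle reaching 150 mm to its -x
- brass_rod: bystander: square brass rod 200 (x) x 12 x 12 mm, origin under its centre
- bowl: bystander: terracotta bowl, 100 mm across, 50 mm high, origin under its centre
- brush: bystander: hand brush about 200 mm long lying along its x
Things that resemble listed ones, but are neither listed nor needed, are in the scene too. Of the things like the mat, leave any that is pink; of the rest the smaller one is meant.

How it is judged:
By the outcome, as a careful person would: the job done as asked, in the order asked, and still so for the second after the job is handed in, with the robot touching nothing.
It also fails if it takes over 72 s, if anything falls off the work surface, if the arm or the gripper's body presses on something with over 40 N, if the wrist force passes 120 N, or if a joint passes its speed limit or range.

## Working session

There is one attempt and no reset: what is moved stays moved. The work goes in short steps, Python scripts to look and compute and a shell command to move; the robot and the scene stay as the last step left them, time stands still between calls to the robot, and variables do not carry over. Pictures are saved under pics/ and viewed, at most 10 in all, crops included, and the job is handed in when it is done.

```bash
ls; mkdir -p pics
python3 - <<'E'
from bench import r
import cv2,numpy as np
s=r.sense();print({k:np.round(v,2).tolist() for k,v in s.items()},r.pinch_z)
for n in ("scene","top"):
    p=r.snapshot(n);cv2.imwrite(f"pics/{n}0.png",p["pixels"][...,::-1]);np.savez(f"{n}0.npz",**{k:p[k] for k in("pixels","range_z","K","rvec","tvec")})
    for t in("case_a","rack","mat","chest"):
        print(n,t,[(round(d["score"],2),np.round(d["bbox"]).tolist()) for d in r.look_for(p,t)][:6])
E
```

```text
pics
{'time': 0.0, 'joint_pos': [69.88, 7.52, 85.33, 0.0, 87.26, -4.9], 'qd': [0.07, -0.09, -0.05, -0.09, 0.07, 0.13], 'joint_efforts': [0.0, -56.94, -50.05, -0.0, 0.02, -0.0], 'tool_pos': [157.38, 578.42, 230.22], 'tcp_rot': [-179.89, -0.01, 164.77], 'ft_force': [-0.87, -0.35, -0.78], 'wrist_torque': [0.0, -0.02, -0.01], 'grip_force': 0.0, 'finger_gap': 85.26} 18.700000000000003
scene case_a [(0.84, [210.0, 184.0, 229.0, 217.0]), (0.72, [196.0, 174.0, 219.0, 208.0]), (0.61, [181.0, 168.0, 207.0, 199.0])]
scene rack [(0.78, [178.0, 177.0, 235.0, 226.0])]
scene mat [(0.94, [248.0, 202.0, 300.0, 243.0]), (0.84, [359.0, 178.0, 405.0, 211.0]), (0.69, [204.0, 123.0, 255.0, 160.0])]
scene chest [(0.6, [316.0, 168.0, 444.0, 303.0])]
top case_a [(0.57, [338.0, 178.0, 356.0, 197.0]), (0.54, [372.0, 185.0, 396.0, 207.0])]
top rack [(0.77, [330.0, 175.0, 396.0, 208.0]), (0.72, [118.0, 153.0, 242.0, 240.0])]
top mat [(0.96, [380.0, 262.0, 427.0, 320.0]), (0.8, [184.0, 258.0, 232.0, 308.0]), (0.61, [270.0, 182.0, 311.0, 227.0])]
top chest [(0.89, [120.0, 150.0, 238.0, 237.0])]
```

View pics/scene0.png

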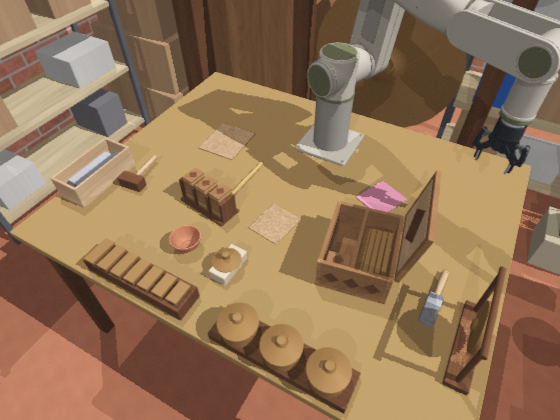

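View pics/top0.png

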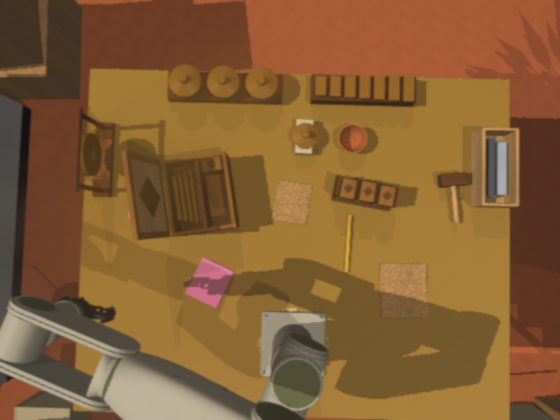

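The pink mat is at top px (210,282). Two cork mats are at (292,202) and (405,290). The rack with three cases is at (365,192), and the chest with its narrow compartment on the right is at (205,195). Next I'll measure these.

```bash
cat > h.py <<'E'
import numpy as np,cv2
def cloud(p):
    K,R,t=p["K"],cv2.Rodrigues(np.array(p["rvec"],float))[0],np.array(p["tvec"],float).ravel()
    z=p["range_z"].astype(float);v,u=np.mgrid[:z.shape[0],:z.shape[1]]
    c=np.stack([(u-K[0,2])/K[0,0]*z,(v-K[1,2])/K[1,1]*z,z],-1)
    w=(c-t)@R; w[z==0]=np.nan
    return w
def rect(P):
    (c,s,a)=cv2.minAreaRect(P[:,:2].astype(np.float32));return np.round(c,1),np.round(s,1),round(a,1)
E
python3 - <<'E'
from h import *
from bench import r
T=np.load("top0.npz");S=np.load("scene0.npz")
t=cloud(T);s=cloud(S)
print("cam",-cv2.Rodrigues(T["rvec"])[0].T@T["tvec"],T["K"][0,0])
# mats via network masks
p=r.snapshot("top")
for d in r.outline_of(p,"mat"):
    P=t[d["region"]];P=P[~np.isnan(P[:,0])];print("mat",round(d["score"],2),d["bbox"],rect(P),np.median(P[:,2]))
def band(w,b,lo,hi):
    l,tp,rr,bt=b;P=w[tp:bt,l:rr].reshape(-1,3);return P[(P[:,2]>lo)&(P[:,2]<hi)]
for lo,hi in((102,115),(86,98),(3,14)):
    P=band(t,(328,170,402,212),lo,hi);print("rack",lo,rect(P),len(P))
P=band(s,(172,165,240,230),102,115);print("rackS top",rect(P),len(P))
P=band(t,(150,140,245,245),112,124);print("chest rim",rect(P),len(P))
P=band(s,(310,160,410,305),112,124);print("chest rimS",rect(P),len(P))
# ortho height map of chest+rack
import itertools
H=np.zeros((700,500),np.float32)
W=t[100:330,100:450].reshape(-1,3)
np.set_printoptions(linewidth=250)
print(np.nan_to_num(t[172:212:1,330:400:2,2]).round().astype(int))
E
python3 - <<'E'
import cv2
a=cv2.imread("pics/top0.png")
b=cv2.imread("pics/scene0.png")
A=cv2.resize(a[140:245,110:250],None,fx=4,fy=4,interpolation=2);B=cv2.resize(a[165:235,325:405],None,fx=4,fy=4,interpolation=2)
import numpy as np
B=cv2.copyMakeBorder(B,0,A.shape[0]-B.shape[0],0,0,0)[:, :240]
cv2.imwrite("pics/crop1.png",np.hstack([A,B]))
E
```

```text
cam [ 383.57915062   47.64736692 1502.76320236] 428.6919757030734
mat 0.94 [269.9, 182.9, 309.6, 222.9] (array([488.2,  15.7]), array([123.5, 143.5]), 84.1) 5.225664412967658
mat 0.75 [381.9, 259.6, 427.9, 319.4] (array([ 195.5, -379.1]), array([191.1, 163.2]), 2.3) 6.442707618201981
mat 0.69 [185.3, 256.5, 232.9, 310.7] (array([202.1, 293.5]), array([122., 140.]), 66.3) 4.478920610602396
mat 0.58 [123.2, 152.5, 239.5, 237.1] (array([510.8, 408. ]), array([306.6, 383.1]), 9.8) 116.91584791198927
rack 102 (array([ 522.8, -234.2]), array([184.2,  65.3]), 81.0) 777
rack 86 (array([ 526.2, -229. ]), array([202.9,  69.9]), 80.5) 285
rack 3 (array([ 536.5, -240.9]), array([144.8, 257.3]), 1.5) 695
rackS top (array([ 522. , -225.7]), array([176.2,  68.5]), 80.4) 610
chest rim (array([502. , 323.2]), array([251.3, 213.8]), 10.2) 1273
chest rimS (array([500.6, 324.8]), array([255.6, 210.9]), 10.0) 1482
[[ 3  3  0 ... -4 -1 -2]
 [ 3 -4 -7 ...  2  3  3]
 [-3  0  3 ...  0  4  6]
 ...
 [ 1  6  0 ...  2  4  0]
 [ 5 -5  3 ...  3  0  2]
 [ 5  3 -1 ...  5 -2 -1]]
```

View pics/crop1.png

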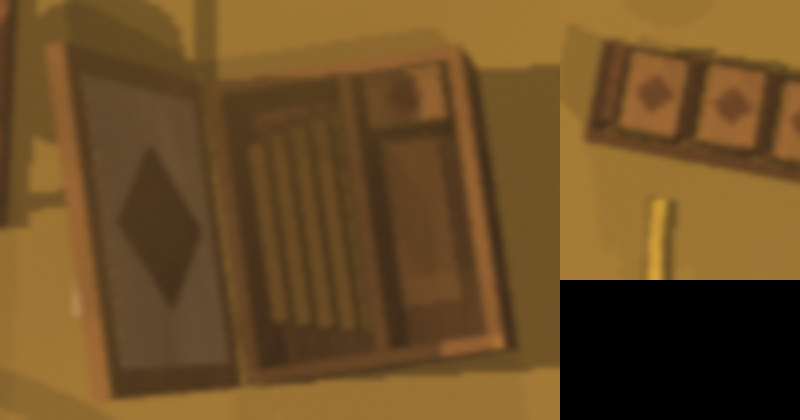

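Confirmed: the meant mat is at about (488,16), because the other cork one is 190x160. The filed case is at the far (+x) end, with the lid on +y. I'll refine the rack and chest poses with a model fit.

```bash
cat >> h.py <<'E'
from scipy.optimize import least_squares
RACK=[(0,0,4,90,204,8)]+[(0,y,50,66,10,84) for y in(-96,-32,32,96)]+[(0,y,58,62,44,100) for y in(-64,0,64)]
CHEST=[(0,0,5,250,210,10),(0,-99,60,250,12,120),(0,99,60,250,12,120),(-119,0,60,12,210,120),(119,0,60,12,210,120),(91,-53,60,44,62,100),(0,-7,60,250,12,120)]
def sdf(P,pose,boxes):
    a=np.radians(pose[2]);d=P-[pose[0],pose[1],0]
    q=np.stack([d[:,0]*np.cos(a)+d[:,1]*np.sin(a),-d[:,0]*np.sin(a)+d[:,1]*np.cos(a),d[:,2]],1)
    o=[]
    for b in boxes:
        e=np.abs(q-b[:3])-np.array(b[3:])/2
        o.append(np.linalg.norm(np.maximum(e,0),axis=1)+np.minimum(e.max(1),0))
    return np.abs(np.min(o+[P[:,2]],axis=0)),q
def fit(P,pose,boxes,keep):
    P=P[~np.isnan(P[:,0])];_,q=sdf(P,pose,boxes);P=P[keep(q)]
    f=least_squares(lambda x:sdf(P,x,boxes)[0],pose,loss="soft_l1",f_scale=3,diff_step=1e-3)
    return f.x.round(2),round(float(np.median(sdf(P,f.x,boxes)[0])),2),len(P)
E
python3 - <<'E'
from h import *
for n in("top","scene"):
    w=cloud(np.load(n+"0.npz")).reshape(-1,3);print(n)
    kr=lambda q:(abs(q[:,0])<70)&(abs(q[:,1])<125)&(q[:,2]<130)
    kc=lambda q:(abs(q[:,0])<150)&(q[:,1]>-140)&(q[:,1]<-5)&(q[:,2]<140)
    print(fit(w,np.array([523,-230,-9.]),RACK,kr));print(fit(w,np.array([501,324,10.]),CHEST,kc))
E
```

```text
top
(array([ 523.98, -229.27,   -9.14]), 1.82, 2818)
(array([501.23, 321.1 ,  10.25]), 1.56, 3714)
scene
(array([ 523.42, -225.48,   -9.33]), 1.73, 2597)
(array([500.62, 325.08,  10.13]), 1.48, 3839)
```

```bash
cat > g.py <<'E'
import sys,numpy as np
from bench import r
from scipy.spatial.transform import Rotation as Ro
x,y,z,yaw=map(float,sys.argv[1:5])
s=r.sense();R=Ro.from_euler("xyz",s["tcp_rot"],degrees=True)
G=Ro.from_euler("xyz",[180,0,yaw],degrees=True)
print(s["time"],np.round(s["tool_pos"],1),np.round(s["tcp_rot"],1),np.round(s["ft_force"],2),round(s["finger_gap"],1),s["grip_force"])
print("row m,rad:",np.round(R.inv().apply(np.array([x,y,z])-s["tool_pos"])/1e3,4).tolist(),np.round((R.inv()*G).as_rotvec(),4).tolist())
E
python3 g.py 533.9 -164.2 230 80.8; python3 g.py 340 210 350 80.8
```

```text
0.6 [157.6 579.  231.3] [180.   -0.  164.8] [ 0.25  0.21 -0.63] 85.3 0.0
row m,rad: [-0.5583, -0.6182, 0.0013] [0.0001, -0.0001, 1.4656]
0.6 [157.6 579.  231.3] [180.   -0.  164.8] [ 0.25  0.21 -0.63] 85.3 0.0
row m,rad: [-0.2729, -0.3081, -0.1187] [0.0001, -0.0001, 1.4656]
```

```bash
python3 -m jog '[0,0,-0.06,0,0,0.18, -0.05,-0.056,-0.1,0,0,0.36, -0.09,-0.1,-0.118,0,0,0.54, -0.13,-0.145,-0.118,0,0,0.72, -0.17,-0.19,-0.118,0,0,0.9, -0.21,-0.235,-0.118,0,0,1.08, -0.25,-0.275,-0.118,0,0,1.26, -0.273,-0.308,-0.118,0,0,1.466]' 1 60; python3 g.py 533.9 -164.2 180 80.8
```

```text
time: 1.6
tool_pos: [340.9, 208.0, 349.5]
tcp_rot: [179.9, -0.0, 81.4]
ft_force: [0.4, -0.3, -0.7]
finger_gap: 85.2
grip_force: 0.0
1.6 [340.9 208.  349.5] [179.9  -0.   81.4] [ 0.38 -0.33 -0.75] 85.2 0.0
row m,rad: [-0.3393, 0.2462, 0.1697] [0.0011, -0.0003, 0.011]
```

```bash
python3 -m jog '[-0.05,0.036,0,0,0,0, -0.1,0.072,0,0,0,0, -0.15,0.108,0.03,0,0,0, -0.2,0.144,0.06,0,0,0, -0.25,0.18,0.1,0,0,0, -0.3,0.217,0.14,0,0,0, -0.339,0.246,0.17,0,0,0, -0.339,0.246,0.17,0,0,0]'; python3 g.py 533.9 -164.2 60 80.8
python3 - <<'E'
from bench import r
import cv2,numpy as np
p=r.snapshot("scene");cv2.imwrite("pics/s1.png",cv2.resize(p["pixels"][80:260,130:330,::-1],None,fx=3.3,fy=3.3,interpolation=2))
E
```

```text
time: 2.6
tool_pos: [535.0, -162.6, 176.6]
tcp_rot: [-179.8, -0.0, 81.7]
ft_force: [-0.1, 0.8, -0.1]
finger_gap: 85.5
grip_force: 0.0
2.6 [ 535.  -162.6  176.6] [-179.8   -0.    81.7] [-0.06  0.79 -0.07] 85.5 0.0
row m,rad: [-0.0017, -0.0005, 0.1166] [-0.0029, -0.0003, 0.016]
```

View pics/s1.png

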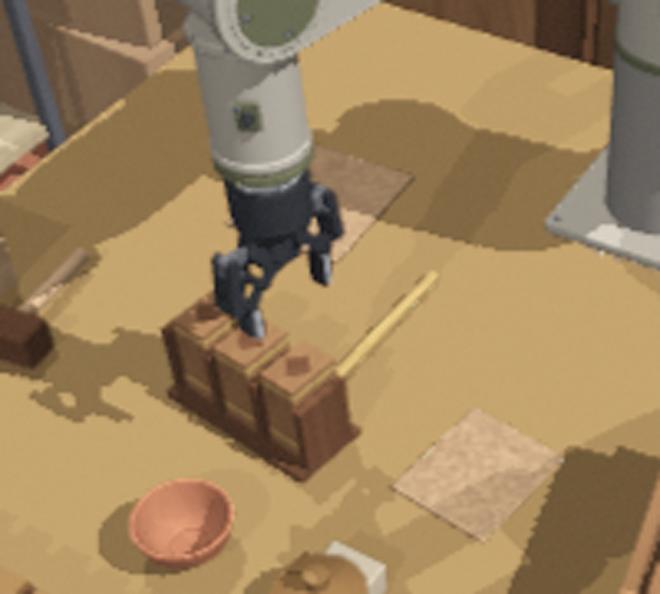

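The gripper is above the rack with the fingers straddling its x direction, at crop px (265,260), so I'll descend.

```bash
python3 -m jog '[-0.001,0,0.03,0,0,0.005, -0.001,0,0.06,0,0,0.005, -0.001,0,0.08,0,0,0.005, -0.001,0,0.095,0,0,0.005, -0.001,0,0.105,0,0,0.005, -0.001,0,0.113,0,0,0.005, -0.001,0,0.117,0,0,0.005, -0.001,0,0.117,0,0,0.005]'; python3 g.py 533.9 -164.2 60 80.8
```

```text
time: 3.65
tool_pos: [535.4, -161.5, 62.4]
tcp_rot: [180.0, 0.0, 81.6]
ft_force: [0.0, -0.3, 0.3]
finger_gap: 85.3
grip_force: 0.0
3.65 [ 535.4 -161.5   62.4] [180.    0.   81.6] [ 0.03 -0.32  0.29] 85.3 0.0
row m,rad: [-0.0029, -0.0011, 0.0024] [0.0, 0.0, 0.0131]
```

Close, then lift a little and read.

```bash
python3 -m jog '[0,0,0.002,0,0,0, 0,0,0.002,0,0,0, 0,0,0.002,0,0,0, 0,0,0.002,0,0,0, 0,0,0.002,0,0,0, 0,0,0.002,0,0,0]' -1 60; python3 -m jog '[0,0,-0.004,0,0,0, 0,0,-0.008,0,0,0, 0,0,-0.012,0,0,0, 0,0,-0.012,0,0,0, 0,0,-0.012,0,0,0, 0,0,-0.012,0,0,0]'; python3 -c "
from bench import r
import numpy as np
F=[]
for i in range(8):
    r.snapshot('top');s=r.sense();F.append(np.r_[s['ft_force'],s['wrist_torque']])
print(np.mean(F,0).round(2),np.std(F,0).round(2))"
```

```text
time: 4.4
tool_pos: [535.1, -161.5, 60.7]
tcp_rot: [-180.0, 0.0, 81.5]
ft_force: [-4.8, 0.7, 5.0]
finger_gap: 61.6
grip_force: 65.8
time: 5.15
tool_pos: [535.2, -161.4, 72.1]
tcp_rot: [-180.0, -0.0, 81.5]
ft_force: [-0.3, -0.2, -6.6]
finger_gap: 61.2
grip_force: 66.1
[ 0.23  0.02 -5.75  0.02  0.    0.  ] [0.56 0.47 0.36 0.03 0.02 0.03]
```

5.75 N is about 0.59 kg, so this is the bronze one. Lifting clear, then re-checking the weight in free air.

```bash
python3 -m jog '[0,0,-0.015,0,0,0, 0,0,-0.03,0,0,0, 0,0,-0.045,0,0,0, 0,0,-0.06,0,0,0, 0,0,-0.08,0,0,0, 0,0,-0.1,0,0,0, 0,0,-0.112,0,0,0, 0,0,-0.112,0,0,0]'; python3 -c "
from bench import r
import numpy as np
F=[]
for i in range(6):
    r.snapshot('top');F.append(r.sense()['ft_force'])
print(np.mean(F,0).round(2))"; python3 g.py 488 16 184 84
```

```text
time: 6.55
tool_pos: [536.1, -161.8, 185.9]
tcp_rot: [179.9, 0.0, 81.5]
ft_force: [0.2, 0.2, -6.5]
finger_gap: 61.5
grip_force: 67.3
[-0.43  0.2  -6.3 ]
6.85 [ 534.8 -161.2  183.2] [-179.9   -0.    81.6] [-0.07 -0.01 -6.32] 61.5 67.32486203312874
row m,rad: [0.1684, -0.0723, -0.0006] [-0.0017, -0.0004, -0.0427]
```

6.3 N in free air: confirmed. Carrying it to the mat.

```bash
python3 -m jog '[0.015,-0.006,0,0,0,0, 0.045,-0.02,0,0,0,-0.01, 0.08,-0.035,0,0,0,-0.02, 0.115,-0.05,0,0,0,-0.03, 0.145,-0.062,0,0,0,-0.04, 0.162,-0.07,0,0,0,-0.043, 0.1685,-0.0725,0,0,0,-0.043, 0.1685,-0.0725,0,0,0,-0.043]'; python3 -m jog '[0,0,0.02,0,0,0, 0,0,0.05,0,0,0, 0,0,0.08,0,0,0, 0,0,0.1,0,0,0, 0,0,0.112,0,0,0, 0,0,0.119,0,0,0, 0,0,0.12,0,0,0, 0,0,0.12,0,0,0]'; python3 g.py 488 16 57 84
```

```text
time: 7.85
tool_pos: [488.5, 15.8, 184.3]
tcp_rot: [180.0, 0.0, 84.0]
ft_force: [-0.2, -0.5, -5.2]
finger_gap: 61.3
grip_force: 68.2
time: 8.85
tool_pos: [489.0, 15.8, 65.1]
tcp_rot: [179.9, -0.0, 84.0]
ft_force: [-0.5, -0.6, -6.1]
finger_gap: 61.7
grip_force: 68.0
8.85 [489.   15.8  65.1] [179.9  -0.   84. ] [-0.53 -0.55 -6.1 ] 61.7 67.98135906457901
row m,rad: [0.0001, -0.0011, 0.0081] [0.0013, -0.0, 0.0002]
```

```bash
python3 -m jog '[0,0,0.002,0,0,0, 0,0,0.004,0,0,0, 0,0,0.005,0,0,0, 0,0,0.005,0,0,0]'; python3 -m jog '[0,0,0.0015,0,0,0, 0,0,0.0015,0,0,0]'; python3 -m jog '[0,0,0.0015,0,0,0, 0,0,0.0015,0,0,0]'
```

```text
time: 9.35
tool_pos: [488.2, 15.9, 59.1]
tcp_rot: [-180.0, 0.0, 84.0]
ft_force: [0.1, -0.1, -5.1]
finger_gap: 61.2
grip_force: 68.0
time: 9.6
tool_pos: [488.3, 15.9, 57.6]
tcp_rot: [-180.0, -0.0, 84.0]
ft_force: [-0.5, -0.1, -5.3]
finger_gap: 61.7
grip_force: 68.0
time: 9.85
tool_pos: [488.5, 15.9, 56.7]
tcp_rot: [180.0, -0.0, 84.0]
ft_force: [-2.3, 0.2, -0.6]
finger_gap: 61.5
grip_force: 68.4
```

```bash
python3 -m jog '[0,0,0.0007,0,0,0, 0,0,0.0007,0,0,0]'; python3 -m jog '[0,0,0,0,0,0, 0,0,0,0,0,0, 0,0,0,0,0,0, 0,0,0,0,0,0, 0,0,0,0,0,0]' 1; python3 -m jog '[0,0,-0.02,0,0,0, 0,0,-0.05,0,0,0, 0,0,-0.08,0,0,0, 0,0,-0.11,0,0,0, 0,0,-0.13,0,0,0, 0,0,-0.13,0,0,0]'; python3 g.py 488.5 15.9 187 174;  python3 - <<'E'
from bench import r
import cv2,numpy as np
p=r.snapshot("scene");cv2.imwrite("pics/s2.png",cv2.resize(p["pixels"][100:300,180:420,::-1],None,fx=3,fy=3,interpolation=2))
E
```

```text
time: 10.1
tool_pos: [488.6, 15.9, 56.6]
tcp_rot: [180.0, 0.0, 84.0]
ft_force: [-6.9, 0.2, 8.0]
finger_gap: 61.4
grip_force: 69.3
time: 10.72
tool_pos: [488.4, 15.9, 55.5]
tcp_rot: [-180.0, -0.0, 84.0]
ft_force: [0.2, 0.0, 0.1]
finger_gap: 85.5
grip_force: 0.0
time: 11.48
tool_pos: [489.7, 15.8, 187.4]
tcp_rot: [179.8, -0.0, 84.0]
ft_force: [-0.1, 0.4, 0.2]
finger_gap: 85.2
grip_force: 0.0
11.475 [489.7  15.8 187.4] [179.8  -0.   84. ] [-0.08  0.43  0.16] 85.2 0.0
row m,rad: [-0.0, -0.0012, 0.0004] [0.0031, 0.0029, -1.5706]
```

View pics/s2.png

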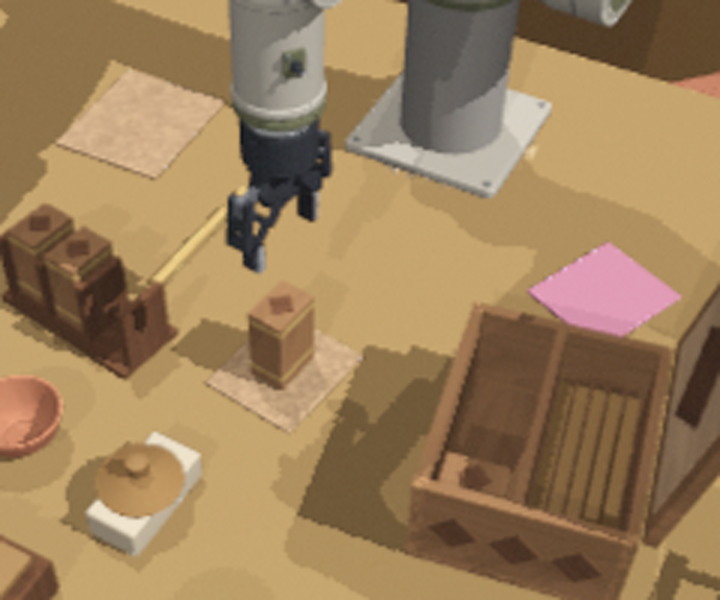

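The case stands upright on the mat at crop px (282,335). Turning 90° to take the broad faces.

```bash
python3 -m jog '[0,0,0,0,0,-0.18, 0,0,0,0,0,-0.36, 0,0,0,0,0,-0.54, 0,0,0,0,0,-0.72, 0,0,0,0,0,-0.9, 0,0,0,0,0,-1.08, 0,0,0,0,0,-1.26, 0,0,0,0,0,-1.44]'; python3 -m jog '[0,0,0,0,0,-0.131, 0,0,0.03,0,0,-0.131, 0,0,0.06,0,0,-0.131, 0,0,0.09,0,0,-0.131, 0,0,0.11,0,0,-0.131, 0,0,0.123,0,0,-0.131, 0,0,0.129,0,0,-0.131, 0,0,0.129,0,0,-0.131]'; python3 g.py 488.5 15.9 57 174
```

```text
time: 12.52
tool_pos: [487.4, 16.0, 183.6]
tcp_rot: [-180.0, -0.2, 166.9]
ft_force: [0.3, 0.0, 0.4]
finger_gap: 85.4
grip_force: 0.0
time: 13.52
tool_pos: [488.3, 15.9, 56.4]
tcp_rot: [180.0, -0.0, 174.0]
ft_force: [0.6, 0.7, -0.0]
finger_gap: 85.6
grip_force: 0.0
13.525 [488.3  15.9  56.4] [180.  -0. 174.] [ 0.61  0.7  -0.02] 85.6 0.0
row m,rad: [-0.0002, 0.0, -0.0006] [0.0, -0.0004, 0.0004]
```

```bash
python3 -m jog '[0,0,0,0,0,0, 0,0,0,0,0,0, 0,0,0,0,0,0, 0,0,0,0,0,0, 0,0,0,0,0,0, 0,0,0,0,0,0, 0,0,0,0,0,0]' -1 60; python3 -m jog '[0,0,-0.01,0,0,0, 0,0,-0.03,0,0,0, 0,0,-0.06,0,0,0, 0,0,-0.09,0,0,0, 0,0,-0.12,0,0,0, 0,0,-0.15,0,0,0, 0,0,-0.165,0,0,0, 0,0,-0.165,0,0,0]'; python3 g.py 488.7 267.1 222 100.2
```

```text
time: 14.4
tool_pos: [489.1, 15.3, 57.6]
tcp_rot: [-180.0, 0.1, 174.0]
ft_force: [-2.0, -3.9, 6.2]
finger_gap: 43.4
grip_force: 61.4
time: 15.4
tool_pos: [488.7, 16.0, 222.1]
tcp_rot: [180.0, 0.1, 174.0]
ft_force: [-0.3, -0.2, -6.9]
finger_gap: 44.0
grip_force: 61.2
15.4 [488.7  16.  222.1] [1.80e+02 1.00e-01 1.74e+02] [-0.32 -0.2  -6.86] 44.0 61.24348440323956
row m,rad: [0.0261, 0.2497, 0.0002] [0.001, 0.0009, 1.2887]
```

```bash
python3 -m jog '[0.001,0.01,0,0,0,0.1, 0.004,0.04,0,0,0,0.26, 0.008,0.08,0,0,0,0.42, 0.013,0.12,0,0,0,0.58, 0.017,0.16,0,0,0,0.74, 0.021,0.2,0,0,0,0.9, 0.025,0.235,0,0,0,1.06, 0.026,0.25,0,0,0,1.2]'; python3 -m jog '[0,0,0,0,0,0.05, 0,0,0,0,0,0.089, 0,0,0,0,0,0.089, 0,0,0,0,0,0.089]'; python3 g.py 488.7 267.1 222 100.2
python3 - <<'E'
from h import *
from bench import r
for n in("top","scene"):
    p=r.snapshot(n)
    w=cloud(p).reshape(-1,3)
    kc=lambda q:(abs(q[:,0])<150)&(q[:,1]>-140)&(q[:,1]<-5)&(q[:,2]<128)
    print(n,fit(w,np.array([501,323,10.]),CHEST,kc))
    # held case top / hand visible position sanity
cv2.imwrite("pics/s3.png",cv2.resize(p["pixels"][110:310,290:460,::-1],None,fx=3,fy=3,interpolation=2))
E
```

```text
time: 16.4
tool_pos: [487.0, 268.8, 218.9]
tcp_rot: [-179.8, 0.0, 105.1]
ft_force: [0.1, -1.0, -9.0]
finger_gap: 43.8
grip_force: 62.9
time: 16.9
tool_pos: [488.0, 267.0, 220.3]
tcp_rot: [-179.9, 0.0, 100.2]
ft_force: [-0.2, -0.2, -4.2]
finger_gap: 43.9
grip_force: 63.0
16.9 [488.  267.  220.3] [-179.9    0.   100.2] [-0.16 -0.16 -4.23] 43.9 62.9536818494671
row m,rad: [0.0, 0.0007, -0.0017] [-0.002, 0.0004, 0.0003]
top (array([501.12, 320.9 ,  10.22]), 1.47, 2241)
scene (array([500.59, 325.07,  10.19]), 1.46, 3376)
```

View pics/s3.png

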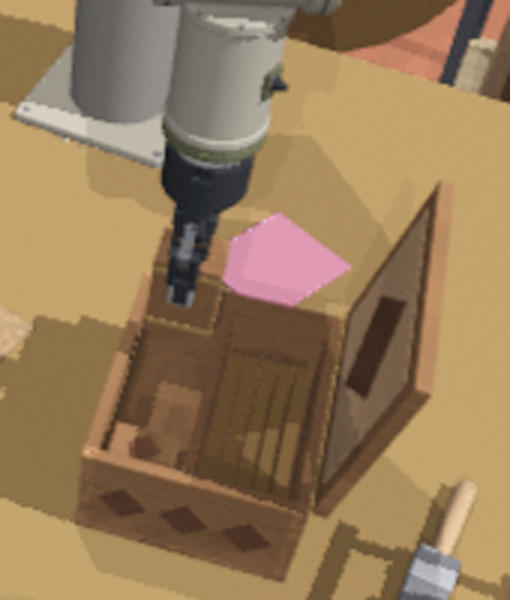

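The case is held square above the narrow compartment at crop px (187,280). Lowering in stages with force checks.

```bash
python3 -m jog '[0,0,0.02,0,0,0, 0,0,0.045,0,0,0, 0,0,0.065,0,0,0, 0,0,0.08,0,0,0, 0,0,0.09,0,0,0, 0,0,0.09,0,0,0]'; python3 -m jog '[0,0,0.012,0,0,0, 0,0,0.024,0,0,0, 0,0,0.036,0,0,0, 0,0,0.046,0,0,0, 0,0,0.054,0,0,0, 0,0,0.059,0,0,0, 0,0,0.06,0,0,0, 0,0,0.06,0,0,0]'; python3 g.py 488.7 267.1 63 100.2
```

```text
time: 17.75
tool_pos: [488.1, 267.1, 130.8]
tcp_rot: [-179.9, 0.0, 100.2]
ft_force: [-0.7, -0.5, -5.0]
finger_gap: 43.6
grip_force: 62.9
time: 18.75
tool_pos: [488.8, 267.3, 71.9]
tcp_rot: [180.0, -0.0, 100.2]
ft_force: [-0.1, -0.7, -5.3]
finger_gap: 44.1
grip_force: 62.9
18.75 [488.8 267.3  71.9] [180.   -0.  100.2] [-0.14 -0.66 -5.3 ] 44.1 62.93436268810183
row m,rad: [-0.0002, -0.0001, 0.0089] [0.0005, -0.0001, -0.0005]
```

```bash
python3 -m jog '[0,0,0.003,0,0,0, 0,0,0.006,0,0,0, 0,0,0.007,0,0,0, 0,0,0.007,0,0,0]'; python3 -m jog '[0,0,0.0012,0,0,0, 0,0,0.0012,0,0,0]'; python3 -m jog '[0,0,0.0012,0,0,0, 0,0,0.0012,0,0,0]'
```

```text
time: 19.25
tool_pos: [488.4, 267.2, 64.4]
tcp_rot: [-180.0, 0.0, 100.2]
ft_force: [-0.4, 0.4, -5.9]
finger_gap: 44.1
grip_force: 62.9
time: 19.5
tool_pos: [488.7, 267.4, 63.7]
tcp_rot: [180.0, -0.0, 100.2]
ft_force: [-1.1, 0.1, -3.0]
finger_gap: 43.5
grip_force: 63.1
time: 19.75
tool_pos: [488.8, 267.5, 63.6]
tcp_rot: [180.0, -0.0, 100.2]
ft_force: [-5.9, -1.3, 5.8]
finger_gap: 43.8
grip_force: 64.7
```

```bash
python3 -m jog '[0,0,0,0,0,0, 0,0,0,0,0,0, 0,0,0,0,0,0, 0,0,0,0,0,0, 0,0,0,0,0,0]' 0.7; python3 -m jog '[0,0,-0.02,0,0,0, 0,0,-0.05,0,0,0, 0,0,-0.09,0,0,0, 0,0,-0.13,0,0,0, 0,0,-0.17,0,0,0, 0,0,-0.2,0,0,0, 0,0,-0.2,0,0,0]'; python3 g.py 400 60 260 100
```

```text
time: 20.38
tool_pos: [488.6, 267.2, 62.2]
tcp_rot: [-180.0, 0.0, 100.2]
ft_force: [-0.8, 0.1, 0.5]
finger_gap: 72.6
grip_force: 0.0
time: 21.25
tool_pos: [490.2, 268.0, 267.3]
tcp_rot: [179.6, -0.1, 100.2]
ft_force: [-0.9, 0.2, 0.1]
finger_gap: 72.4
grip_force: 0.0
21.25 [490.2 268.  267.3] [ 1.796e+02 -1.000e-01  1.002e+02] [-0.89  0.19  0.08] 72.4 0.0
row m,rad: [-0.1888, -0.1256, 0.0061] [0.0074, -0.0017, 0.003]
```

```bash
python3 -m jog '[-0.03,-0.02,0,0,0,0, -0.07,-0.045,0,0,0,0, -0.11,-0.073,0,0,0,0, -0.15,-0.1,0,0,0,0, -0.18,-0.12,0,0,0,0, -0.189,-0.125,0,0,0,0, -0.189,-0.125,0,0,0,0]'
python3 - <<'E'
from h import *
from bench import r
I=[]
for n in("scene","top"):
    p=r.snapshot(n);w=cloud(p);I.append(p["pixels"][...,::-1])
    W=w.reshape(-1,3);W=W[~np.isnan(W[:,0])]
    _,q=sdf(W,[501,323.1,10.2],CHEST)
    m=(q[:,0]>-80)&(q[:,0]<40)&(q[:,1]>-88)&(q[:,1]<-18)&(q[:,2]>100)&(q[:,2]<118)
    P=q[m];print(n,rect(P),len(P),np.median(P[:,2]))
A=cv2.resize(I[0][110:310,180:460],(560,400),interpolation=2);B=cv2.resize(I[1][140:245,150:250],(240,252),interpolation=2)
cv2.imwrite("pics/f.png",np.hstack([A,cv2.copyMakeBorder(B,0,148,0,0,0)]))
E
```

```text
time: 22.12
tool_pos: [398.9, 59.0, 262.1]
tcp_rot: [180.0, -0.0, 100.1]
ft_force: [-0.7, 0.1, 0.3]
finger_gap: 72.4
grip_force: 0.0
scene (array([-23.5, -48.2]), array([60.2, 48.2]), 88.8) 276 111.60872518329748
top (array([-24.2, -51.8]), array([62.4, 44.7]), 89.2) 263 110.57286442646969
```

View pics/f.png

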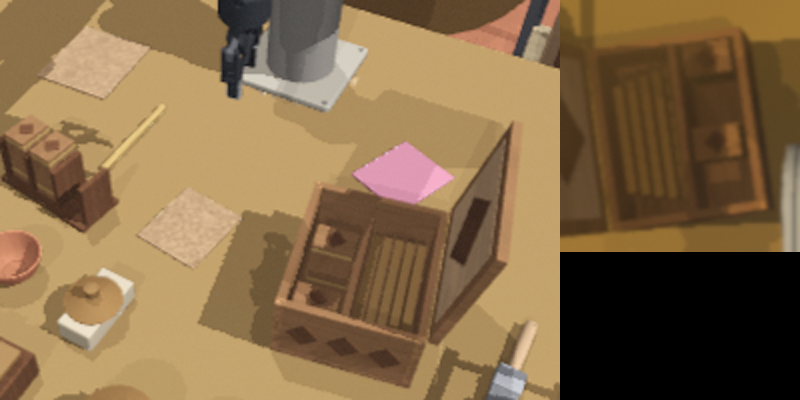

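The case stands upright and square across the compartment at px (335,240), with its top at about 110 mm. The other two cases are still in the rack, so I'm handing in.

```bash
python3 -c "
from bench import r
print(r.hand_in())"
```

```text
the job is handed in; nothing more can be done
None
```

I filed the heavy case (about 0.6 kg) upright and square in the chest's narrow compartment, after standing it on the cork mat and regripping it by its broad faces. I lifted only that one case, because its weight matched the bronze slug, so the other two were not felt. Handed in at about 22 s; no verdict was returned.

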